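Move a blood-grouping tile onto its warmer with a lifter

ROBOT

A 7-joint arm with a two-finger parallel gripper is mounted at the origin on the work surface. World frame = base frame: x ahead of the robot, y to its left, z up, the work surface at z = 0. Lengths are in m, angles in rad, forces in N, time in s.
With the tool pointing down it reaches from about 0.425 to 0.925 m from the base axis. Payload 6.8 kg.
Tool frame: the origin (TCP) lies between the finger pads; the fingertips stand 17 mm ahead of it and the grasp point (between the pads) lies 2 mm behind it; z points along the fingers, y is the direction in which the jaws open and shut (so a half turn about z gives the same grasp; the last joint's range is limited). The gripper opens to 85 mm and grips with 20 to 120 N. Pads are 22 mm wide; open, the fingers measure 114 mm over their backs; the gripper's body (76 mm by 85 mm) begins 54 mm behind the grasp point. The pads swing forward as they close: fully open they stand 13 mm farther back than shut.
Start: joints at [-1.34, 0.477, 0.022, 1.555, -0.011, 1.109, -0.083], TCP at [0.224, 0.637, 0.218] pointing down, gripper open.
Joint ranges: [-2.96, 2.96], [-0.34, 2.1], [-1.41, 1.46], [0.24, 2.44], [-1.37, 4.51], [0.17, 1.92], [-2.96, 2.96]. Speed limits (rad/s): [2.39, 2.39, 3.14, 3.14, 3.14, 3.14, 3.14].

INTERFACE

Orientations are given as a unit quaternion [w, x, y, z].
In Python, from station import bot gives the robot as it stands. The module is installed in compiled form; this text tells all that it offers.
- The arm moves only by the tool carry_out, never from a script. Its argument "moves" is a list of rows, each a list of 3 entries, a list of its own where there are three numbers: the turn, a rotation vector about the tool's x, y, z in degrees, then the shift along the tool's x, y, z in cm, then the finger opening in cm, from 0 to 8.54. A call has 1 to 5 rows; each row is the pose to reach, as a shift and turn from the pose commanded when the call began, along the tool's axes at that moment; what a row does not reach only later rows make up. A row lasts 1/8 s, in which the tool goes at most 62.5 mm and 10.7 degrees, less where a joint would pass 70% of its speed; a pose out of reach is approached as far as the arm can. A call with a gripper value outside its range is refused whole. The fingers move at their own pace and stop on an object; "newtons" is the grip in N (left out, the last holds). Time passes only in rows, so rows that repeat a pose let the fingers close. It gives the time, the measured TCP pose, the force and the opening at its end, in the units of the state.
- bot.get_obs(): the state, without advancing time (a new reading comes with each control period).
- bot.read_camera(name): name is "scene" or "top"; returns the picture (384x512x3 uint8, red, green, blue); there is no depth.
- bot.camera_info(name): a dict with "vertical_fov" (degrees; the focal length in pixels is half the picture's height over the tangent of half this angle, whatever the lens; pixels are square), "cx", "cy" (the principal point, pixels), "position" and "attitude" of the camera in the world. Camera axes: x right, y up, looking along -z (the intrinsics and any distortion apply to the point x, -y, -z); pixel columns grow to the right and rows downward; lengths in m; the calibration is good to about 2 mm. A picture is of the moment at which its call begins. camera_info takes no time and is no camera call.
- bot.hand_in(): hands the job in, once; it reports no verdict.
Trained networks look in the newest picture that a camera, given by its name, has taken for a name from the list of things; names that differ only in an ending like _2 or _b are one class to them, and where a whole thing is asked for, a point or a joint stands for the part that bears it (a point fixed in the world has none). Each returns a list of dicts, best first, with "score" (0 to 1); they miss things now and then, are a little off and sometimes report something else, mostly with a low value. They report only what shows in the picture. A call takes as long as a camera call. They do not tell look-alikes from the thing itself.
- bot.silhouettes(label, camera): "region" (384x512 bool, what is visible of it) and "location" ([column, row] in pixels, amid what is visible of it).
The state is a dict: "t": time; "q": joint angles; "joint_vel": joint speeds; "joint_torque": joint torques, N m; "eef_pos": TCP position; "tool_rot": TCP orientation; "contact_force": force on the tool from outside, world axes, zero at the start; "torque": the same for the moment, N m; "gripper_width": opening from 0.0 (shut) to 1.0 (fully open).
Only numpy, scipy, OpenCV 4.12 (cv2) and the standard library are available. Lean on these libraries where they do the work, as an engineer would, in place of code of your own. Each camera call takes 0.05 s, during which the arm holds its last target. There are 200 camera calls.

TASK

Slide the steel lifter under the white test tile, carry the tile on the lifter to the warmer and set it down gently in the bay of the warmer, inside the kerbs, then draw the lifter out; never touch the tile with the gripper or tip it. After that, set the warmer's heat lever straight upright. Finish with the lifter laid flat on the tabletop, and leave the other things on the table where they are.

Things in the scene. Friction and masses are not known exactly. Their poses are not given: they have to be found in the camera images.
- lifter: Cranked spatula, 0.14 kg. Steel blade 100 (x) x 70 (y) x 2.5 mm; origin: centre of the blade's underside; +x from handle to blade tip (tip at x = +50), z up. A steep neck rises from the blade's rear (x = -50) to a straight black handle, x = -70 to -195, z = 37 to 59, 18 mm wide. A leg under the handle's rear end reaches down to blade level, so the lifter stands on blade and leg.
- lifter_grip (a point): A good place to hold the lifter: in the middle of the handle's section, at x = -115, y = 0, z = 48 mm in the lifter's frame.
- tile: White ceramic tile with nine round wells, 100 (x) x 110 (y) x 14 mm, 0.11 to 0.22 kg. Origin: centre of underside (soles of the feet). A 5 mm plate (z = 9 to 14) on two foot rails, 8 wide, 9 high, all along x at y = +-51. Between them a tunnel along x, 94 wide, 9 high: the blade goes in from the -x end (facing the table's middle) towards +x, where a carton stands 12 to 35 mm beyond.
- warmer: White electric tile warmer, a flat box fixed to the table; flat metal deck 35 mm above the table. It reaches from x = -75 to +80 and y = -158 to +88 mm about its origin, which is on the table below the centre of the bay; z is up. The bay's open front is at -x.
- bay (a point): Centre of the tile bay, on the deck's surface, axes as the warmer's. Steel kerbs 12 mm high over the deck on three sides: inner faces at y = -63, y = +63 and x = +57 mm; the -x side is open. The tile's right place is with its origin on this point and its x along the bay's x: about 8 mm to spare on each side; the lifter is then drawn out along -x.
- heat_lever (a joint): Angle of the warmer's heat lever, rad: 0 leaning 0.8 rad from vertical towards the warmer's -x, 0.8 straight upright, 1.6 leaning 0.8 rad towards +x. It swings in the warmer's x-z plane, with light friction (about 1.5 N at the ball), and stays where it is left.
- lever_ball (a point): Centre of the black ball, 30 mm across, at the end of the lever's 10 mm steel rod, 85 mm from the hinge. It moves with the lever.
- lever_hinge (a point): Centre of the lever's hinge, 52 mm above the table at x = 0, y = -115 mm in the warmer's frame; hinge axis along the warmer's y; the grey lever housing (120 x 50 mm, top 53 mm above the table) surrounds it.
- swab_jar: Bystander: clear jar with a steel lid, 68 mm across, 95 mm high, close beside the tile's +y edge. Origin: centre of underside.
- kit_carton: Bystander: cardboard carton 75 x 130 x 60 mm high, just beyond the tile's +x end. Origin: centre of underside.
- gel_bottle: Bystander: clear bottle with a white cap, 60 mm across, 165 mm high, beyond the lifter. Origin: centre of underside.
- lancet_box: Bystander: paper lancet box 80 x 130 x 60 mm high, beside the warmer's +y side. Origin: centre of underside.
- steel_dish: Bystander: open steel dish 150 x 70 x 30 mm, beside the warmer's -y side. Origin: centre of underside.
- phone: Bystander: black phone 150 x 72 x 9 mm lying flat. Origin: centre of underside.
- cassette: Bystander: small white plastic test cassette 70 x 20 x 6 mm lying flat. Origin: centre of underside.
Not all that is in view belongs to the job. Several things have the shape of the tile; the one meant has the colours described above.

How it is judged:
By the outcome, as a careful person would: the job done as asked, in the order asked, and still so for the second after the job is handed in, with the robot touching nothing.
It also fails if it takes over 72 s, if anything falls off the work surface, if the arm or the gripper's body presses on something with over 40 N, if the wrist force passes 120 N, or if a joint passes its speed limit or range.

## Working session

There is one attempt and no reset: what is moved stays moved. The work goes in short steps, Python scripts to look and compute and a tool call to move; the robot and the scene stay as the last step left them, time stands still between calls to the robot, and variables do not carry over. Pictures are saved under pics/ and viewed, about 8 in all and at most 12, crops included, and the job is handed in when it is done.

Besides the shell and the picture viewer there is one more tool, called after "Request:" as name(argument=value, ...) on one line, values as JSON. carry_out: Moves the arm, as the interface text tells. Its arguments: {"type":"object","properties":{"moves":{"type":"array"},"newtons":{"type":"number"}},"required":["moves"]}

```bash
mkdir -p pics; ls; python3 - <<'E'
from station import bot
import cv2
o=bot.get_obs()
for k,v in o.items(): print(k,v)
for c in("scene","top"):
    print(c,bot.camera_info(c))
    cv2.imwrite(f"pics/{c}0.png",cv2.cvtColor(bot.read_camera(c),cv2.COLOR_RGB2BGR))
E
```

```text
pics
t 0.0
q [-1.34011973  0.47780385  0.0223308   1.55647761 -0.01147649  1.10926946
 -0.08311955]
joint_vel [ 4.80504920e-04  6.11239711e-04 -7.55027883e-04  1.57065122e-03
 -5.26795876e-05  2.26348688e-04  1.21132214e-03]
joint_torque [ 6.17401820e-04 -5.96441281e+01  1.60842106e+00 -2.81201810e+01
  1.25414820e-02  9.03696287e-03  2.51548721e-05]
eef_pos [0.22413645 0.636042   0.216912  ]
tool_rot [-7.81522924e-05  1.68569409e-01  9.85689361e-01 -9.11716016e-04]
contact_force [-0.3072818   0.20615986 -0.13574396]
torque [0.00083081 0.02199269 0.02574955]
gripper_width 1.0006671534606322
scene {'vertical_fov': 42.1582936037708, 'cx': 258.48597421307915, 'cy': 201.70960533209873, 'position': array([1.00295626, 0.6119849 , 1.26857084]), 'attitude': array([0.299036  , 0.09166469, 0.27627855, 0.90876026])}
top {'vertical_fov': 43.11093958424481, 'cx': 262.119389556911, 'cy': 190.89005198325063, 'position': array([ 0.26631645, -0.0103111 ,  1.57891749]), 'attitude': array([-0.70269615, -0.06720657,  0.06031448,  0.70573618])}
```

View pics/top0.png

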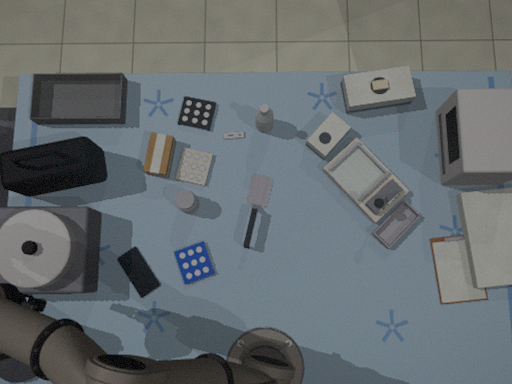

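View pics/scene0.png

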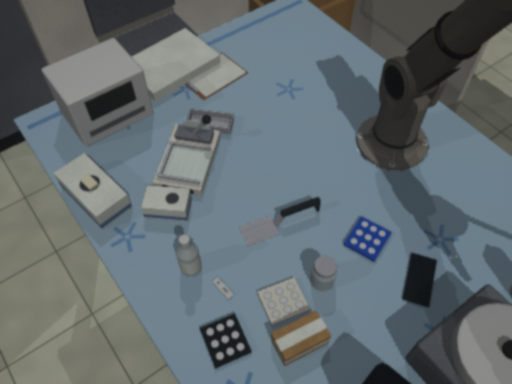

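```bash
cat > h.py <<'E'
import numpy as np, cv2
from scipy.spatial.transform import Rotation as R
from scipy.optimize import minimize
from station import bot
def quat(q): return R.from_quat(np.asarray(q)[[1,2,3,0]])
CI={c:bot.camera_info(c) for c in("scene","top")}
def proj(c,P):
    i=CI[c]; f=192/np.tan(np.radians(i["vertical_fov"]/2))
    p=quat(i["attitude"]).inv().apply(np.atleast_2d(P)-i["position"])
    return np.c_[i["cx"]+f*p[:,0]/-p[:,2], i["cy"]-f*p[:,1]/-p[:,2]]
def ray(c,uv,z):
    i=CI[c]; f=192/np.tan(np.radians(i["vertical_fov"]/2))
    d=quat(i["attitude"]).apply([(uv[0]-i["cx"])/f,-(uv[1]-i["cy"])/f,-1])
    return i["position"]+d*(z-i["position"][2])/d[2]
def box(x0,x1,y0,y1,z0,z1): return np.array([[x,y,z] for x in(x0,x1) for y in(y0,y1) for z in(z0,z1)])/1e3
M=dict(tile=[box(-50,50,-55,55,0,14)],
 lifter=[box(-50,50,-35,35,0,2.5),box(-195,-70,-9,9,37,59),box(-195,-185,-9,9,0,40),np.r_[box(-52,-48,-9,9,0,3),box(-72,-68,-9,9,37,59)]],
 warmer=[box(-75,80,-158,88,0,35),box(57,65,-71,71,35,47),box(-57,57,-71,-63,35,47),box(-57,57,63,71,35,47),box(-60,60,-140,-90,0,53)])
def pts(name,p,z=0):
    r=R.from_euler('z',p[2])
    return [r.apply(b)+[p[0],p[1],z] for b in M[name]]
def render(c,parts,s=4):
    m=np.zeros((384*s,512*s),np.uint8)
    for b in parts:
        h=cv2.convexHull(((proj(c,b)+.5)*s*16).astype(np.int32).reshape(-1,1,2))
        cv2.fillConvexPoly(m,h,1,shift=4)
    return cv2.resize(m.astype(np.float32),(512,384),interpolation=cv2.INTER_AREA)
def fit(name,masks,p0,z=0):
    def cost(p):
        q=[p[0],p[1],p[2]/3]; e=0
        for c,m in masks.items():
            r=render(c,pts(name,q,z)); e+=1-np.minimum(r,m).sum()/np.maximum(r,m).sum()
        return e/len(masks)
    best=None
    for d in (.012,.004):
        x=np.array([p0[0],p0[1],p0[2]*3]) if best is None else best.x
        best=minimize(cost,x,method="Nelder-Mead",options=dict(initial_simplex=x+np.r_[np.zeros((1,3)),np.diag([d,d,d*15])],xatol=2e-4,fatol=1e-4))
    return np.array([best.x[0],best.x[1],best.x[2]/3]),best.fun
def sil(l,c): return bot.silhouettes(l,c)
E
cat > a.py <<'E'
from h import *
for c in("scene","top"): bot.read_camera(c)
for l in["tile","lifter","lifter_grip","warmer","heat_lever","lever_ball","swab_jar","kit_carton","gel_bottle","lancet_box","steel_dish","cassette"]:
    for c in("scene","top"):
        for k,r in enumerate(sil(l,c)[:4]):
            m=r["region"]; np.save(f"m_{l}_{c}_{k}.npy",m)
            print(l,c,k,round(r["score"],2),np.round(r["location"],1),m.sum(),np.round(ray(c,r["location"],0.0),3)[:2])
E
python3 a.py
```

```text
tile scene 0 0.97 [367.1 237.9] 1218 [0.316 0.22 ]
tile scene 1 0.94 [281.4 302.7] 1445 [0.641 0.229]
tile scene 2 0.6 [226.4 339.4] 1718 [0.818 0.224]
tile top 0 0.7 [197.8 110.2] 900 [0.836 0.223]
tile top 1 0.68 [197.  166.4] 987 [0.639 0.222]
tile top 2 0.61 [194.9 261. ] 1089 [0.326 0.222]
lifter scene 0 0.95 [266.6 222.2] 1124 [0.52  0.002]
lifter scene 1 0.73 [189.5 155.4] 3343 [ 0.569 -0.352]
lifter top 0 0.56 [257.6 194.7] 868 [0.542 0.02 ]
lifter top 1 0.56 [182.5 202. ] 436 [0.519 0.267]
lifter_grip scene 0 0.82 [265.4 223.8] 1179 [0.527 0.005]
lifter_grip scene 1 0.29 [299.3 336.4] 1945 [0.661 0.33 ]
lifter_grip top 0 0.9 [256.8 195.3] 956 [0.54  0.022]
warmer scene 0 0.8 [188.1 152.4] 3384 [ 0.566 -0.365]
warmer scene 1 0.25 [418.1 279.7] 1341 [0.294 0.401]
warmer top 0 0.82 [364.7 181.6] 3605 [ 0.584 -0.335]
heat_lever scene 0 0.52 [267.9 225.8] 1152 [0.525 0.015]
heat_lever top 0 0.58 [379.8 200. ] 95 [ 0.522 -0.382]
heat_lever top 1 0.35 [367.5 177.4] 3712 [ 0.598 -0.345]
lever_ball top 0 0.47 [378.5 204.7] 97 [ 0.507 -0.377]
lever_ball top 1 0.47 [326.6 136. ] 1090 [
[... 152 characters left out ...]
200.7] 422 [0.523 0.258]
kit_carton scene 0 0.7 [301.1 337.5] 1874 [0.659 0.335]
kit_carton top 0 0.76 [159.3 155. ] 1074 [0.679 0.349]
gel_bottle scene 0 0.8 [189.1 258. ] 766 [ 0.77  -0.033]
gel_bottle top 0 0.93 [264.9 119.6] 388 [ 0.8   -0.006]
lancet_box scene 0 0.73 [164.  204.5] 1481 [ 0.734 -0.234]
lancet_box scene 1 0.19 [190.8 154.5] 3377 [ 0.564 -0.352]
lancet_box top 0 0.76 [329.9 137.5] 1020 [ 0.736 -0.224]
steel_dish scene 0 0.6 [216.9 119.9] 594 [ 0.41  -0.429]
steel_dish top 0 0.93 [394.3 223.5] 1109 [ 0.445 -0.425]
cassette scene 0 0.75 [189.5 154.4] 3372 [ 0.567 -0.355]
cassette scene 1 0.59 [223.3 292.3] 163 [0.751 0.111]
cassette top 0 0.42 [232.7 133.8] 118 [0.751 0.103]
```

```bash
cat > b.py <<'E'
from h import *
L=lambda l,a,b:{"scene":np.load(f"m_{l}_scene_{a}.npy").astype(np.float32),"top":np.load(f"m_{l}_top_{b}.npy").astype(np.float32)}
for n,ms,p0 in[("tile",L("tile",1,1),(.64,.222,np.radians(80))),("lifter",L("lifter",0,0),(.59,.01,np.radians(-10))),("warmer",L("warmer",0,0),(.60,-.33,np.radians(-56)))]:
    for cs in(("scene","top"),("scene",),("top",)):
        p,e=fit(n,{c:ms[c] for c in cs},p0); print(n,cs,np.round(p[:2],4),round(np.degrees(p[2]),2),round(e,3))
        if len(cs)==2: P=p; np.save(f"p_{n}.npy",p)
    M[n] and None
ims=[]
for c in("scene","top"):
    im=cv2.cvtColor(bot.read_camera(c),cv2.COLOR_RGB2BGR); im=cv2.resize(im,None,fx=4,fy=4,interpolation=cv2.INTER_CUBIC)
    for n in("tile","lifter","warmer"):
        for b in pts(n,np.load(f"p_{n}.npy")):
            cv2.polylines(im,[cv2.convexHull(((proj(c,b)+.5)*4*16).astype(np.int32).reshape(-1,1,2))],True,(0,0,255),1,cv2.LINE_AA,4)
    ims.append(im)
a=ims[0][380:1380,540:1400]; b=ims[1][380:1080,600:1800]
cv2.imwrite("pics/f_scene.png",cv2.resize(a,None,fx=.6,fy=.6,interpolation=cv2.INTER_AREA)); cv2.imwrite("pics/f_top.png",cv2.resize(b,None,fx=.66,fy=.66,interpolation=cv2.INTER_AREA))
E
python3 b.py
```

```text
tile ('scene', 'top') [0.6384 0.229 ] 76.83 0.074
tile ('scene',) [0.6361 0.2275] 75.89 0.07
tile ('top',) [0.6406 0.2292] 76.01 0.051
lifter ('scene', 'top') [0.5587 0.0106] -13.73 0.114
lifter ('scene',) [0.5557 0.0097] -13.62 0.111
lifter ('top',) [0.5598 0.0108] -13.54 0.094
warmer ('scene', 'top') [ 0.6106 -0.308 ] -47.94 0.089
warmer ('scene',) [ 0.6018 -0.3175] -48.26 0.089
warmer ('top',) [ 0.6124 -0.3073] -49.06 0.048
```

View pics/f_scene.png

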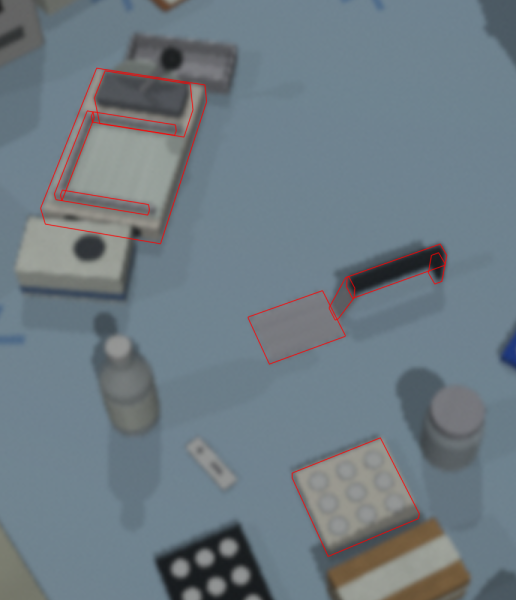

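View pics/f_top.png

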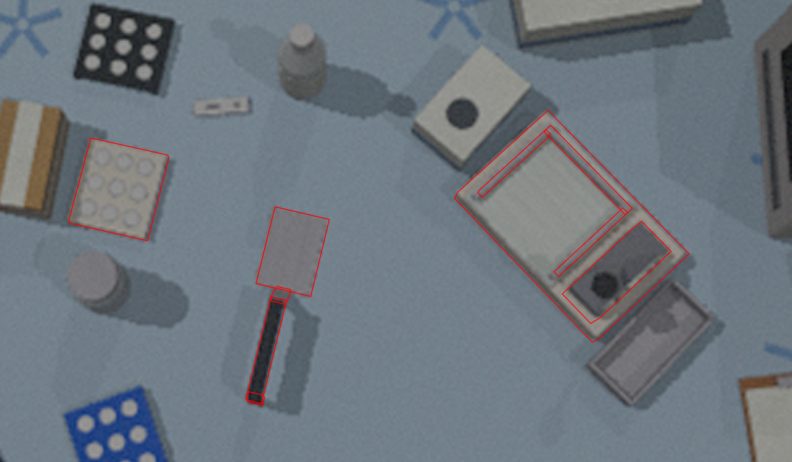

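```bash
cat > c.py <<'E'
from h import *
w=np.load("m_warmer_scene_0.npy"); wt=np.load("m_warmer_top_0.npy")
ig={"scene":np.load("m_lancet_box_scene_0.npy")|np.load("m_steel_dish_scene_0.npy"),"top":np.load("m_lancet_box_top_0.npy")|np.load("m_steel_dish_top_0.npy")}
k=np.ones((5,5),np.uint8)
ig={c:cv2.dilate(v.astype(np.uint8),k)>0 for c,v in ig.items()}
ms={"scene":w.astype(np.float32),"top":wt.astype(np.float32)}
def fitw(cs):
    def cost(x):
        e=0
        for c in cs:
            r=render(c,pts("warmer",[x[0],x[1],x[2]/3])); v=~ig[c]
            e+=1-np.minimum(r,ms[c])[v].sum()/np.maximum(r,ms[c])[v].sum()
        return e
    x=np.array([.612,-.307,np.radians(-49)*3])
    for d in(.012,.005):
        b=minimize(cost,x,method="Nelder-Mead",options=dict(initial_simplex=x+np.r_[np.zeros((1,3)),np.diag([d,d,d*10])],xatol=2e-4,fatol=1e-4)); x=b.x
    return np.array([x[0],x[1],x[2]/3]),b.fun
for cs in(("scene","top"),("scene",),("top",)):
    p,e=fitw(cs); print(cs,np.round(p[:2],4),np.degrees(p[2]).round(2),round(e,3))
    if len(cs)==2: P=p
P=fitw(("top",))[0]
im=cv2.cvtColor(bot.read_camera("top"),cv2.COLOR_RGB2BGR); s=8
im=cv2.resize(im,None,fx=s,fy=s,interpolation=cv2.INTER_CUBIC)
for q in pts("warmer",P): cv2.polylines(im,[cv2.convexHull(((proj("top",q)+.5)*s*16).astype(np.int32).reshape(-1,1,2))],True,(0,0,255),1,cv2.LINE_AA,4)
r=R.from_euler('z',P[2])
for a in(0,.2,.4,.8):
    q=r.apply([-.085*np.sin(.8-a),-.115,.052+.085*np.cos(.8-a)])+[P[0],P[1],0]
    u=(proj("top",q)[0]+.5)*s; cv2.circle(im,tuple(int(v) for v in u),3,(0,255,255),-1); print(a,proj("top",q)[0],q.round(3))
cv2.imwrite("pics/w1.png",im[130*s:230*s,315*s:415*s][:, :][::1,::1][:, :800][:600] if 0 else cv2.resize(im[130*s:230*s,315*s:415*s],(600,600),interpolation=cv2.INTER_AREA))
E
python3 c.py
```

```text
('scene', 'top') [ 0.6107 -0.3091] -47.87 0.117
('scene',) [ 0.6018 -0.3171] -48.77 0.053
('top',) [ 0.6133 -0.3071] -47.85 0.048
0 [374.686657   205.56173097] [ 0.487 -0.339  0.111]
0.2 [378.52990847 202.15779798] [ 0.496 -0.349  0.122]
0.4 [382.65673304 198.43987829] [ 0.506 -0.36   0.13 ]
0.8 [391.00133682 190.74671158] [ 0.528 -0.384  0.137]
```

View pics/w1.png

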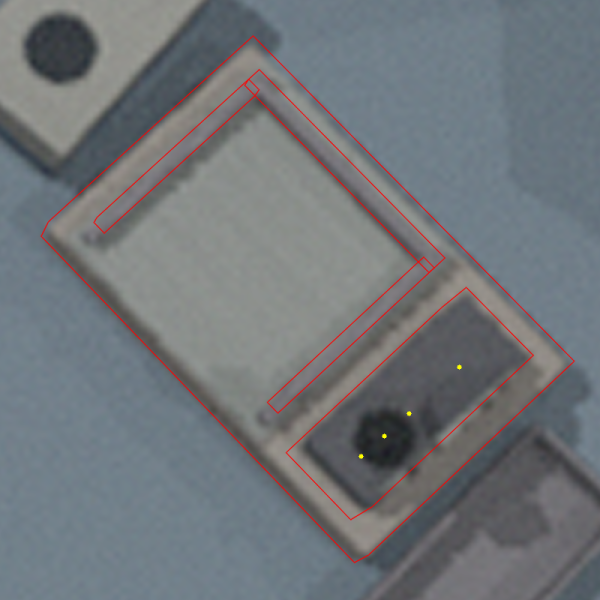

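```bash
cat > plan.py <<'E'
from h import *
# plan([(x,y,z,yaw_deg_of_tool_x),...]) : each waypoint split into calls; prints end-of-call turn/shift
def toolR(yaw): return R.from_euler('z',yaw,degrees=True)*R.from_euler('x',180,degrees=True)
def plan(wps,start=None):
    if start is None:
        o=bot.get_obs(); p=o["eef_pos"]; r=quat(o["tool_rot"])
    else: p=np.array(start[:3]); r=toolR(start[3])
    for w in wps:
        t=np.array(w[:3]); rt=toolR(w[3]); nmax=w[4] if len(w)>4 else 1
        rel=(r.inv()*rt).as_rotvec(degrees=True)
        if len(w)>5: rel=np.array([0,0,w[5]])
        n=max(nmax,int(np.ceil(np.linalg.norm(rel)/52)),int(np.ceil(np.linalg.norm(t-p)/.30)))
        print("->",w,"calls",n)
        for k in range(n):
            tgt=p+(t-p)/(n-k); a=rel/n
            print("  turn",a.round(2),"shift cm",(r.inv().apply(tgt-p)*100).round(2))
            r=r*R.from_rotvec(a,degrees=True); p=tgt
def tcp(lp,z=0):  # lifter pose(x,y,yaw deg), height -> TCP wp
    c,s=np.cos(np.radians(lp[2])),np.sin(np.radians(lp[2]))
    return (lp[0]-.115*c,lp[1]-.115*s,z+.046,lp[2])
E
python3 - <<'E'
from plan import *
g=tcp((.558,.0105,-13.65)); print(g)
plan([(g[0],g[1],.15,g[3],4,174.3),(*g[:3],g[3])])
E
```

```text
(np.float64(0.4462481255149121), np.float64(0.03763887523588903), 0.046, -13.65)
-> (np.float64(0.4462481255149121), np.float64(0.03763887523588903), 0.15, -13.65, 4, 174.3) calls 4
  turn [ 0.    0.   43.58] shift cm [-10.21 -12.28   1.7 ]
  turn [ 0.    0.   43.58] shift cm [-15.86  -1.86   1.7 ]
  turn [ 0.    0.   43.58] shift cm [-12.77   9.59   1.7 ]
  turn [ 0.    0.   43.58] shift cm [-2.65 15.75  1.7 ]
-> (np.float64(0.4462481255149121), np.float64(0.03763887523588903), 0.046, -13.65) calls 1
  turn [-0.    0.   -0.06] shift cm [ 0.   0.  10.4]
```

Request:
carry_out(moves=[[[0,0,9],[-2,-2.4,0.3],8.5],[[0,0,18],[-4,-4.8,0.6],8.5],[[0,0,27],[-6.1,-7.2,1],8.5],[[0,0,36],[-8.2,-9.8,1.4],8.5],[[0,0,43.6],[-10.2,-12.3,1.7],8.5]])

```text
t: 2.17
eef_pos: [0.28, 0.4857, 0.2009]
tool_rot: [-0.0, 0.525, 0.851, 0.0]
contact_force: [-0.2, 0.6, -0.1]
gripper_width: 0.994
```

Request:
carry_out(moves=[[[0,0,9],[-3.2,-0.4,0.3],8.5],[[0,0,18],[-6.4,-0.8,0.6],8.5],[[0,0,27],[-9.6,-1.1,1],8.5],[[0,0,36],[-12.8,-1.5,1.4],8.5],[[0,0,43.6],[-15.9,-1.9,1.7],8.5]])

```text
t: 2.8
eef_pos: [0.3352, 0.3355, 0.184]
tool_rot: [-0.0, 0.803, 0.596, 0.0]
contact_force: [-0.1, -0.3, 0.3]
gripper_width: 0.997
```

Request:
carry_out(moves=[[[0,0,9],[-2.6,1.9,0.3],8.5],[[0,0,18],[-5.2,3.8,0.6],8.5],[[0,0,27],[-7.7,5.7,1],8.5],[[0,0,36],[-10.2,7.7,1.4],8.5],[[0,0,43.6],[-12.8,9.6,1.7],8.5]])

```text
t: 3.42
eef_pos: [0.3907, 0.1855, 0.167]
tool_rot: [-0.0, 0.967, 0.255, 0.0]
contact_force: [0.5, -0.3, -0.9]
gripper_width: 0.994
```

Request:
carry_out(moves=[[[0,0,9],[-0.5,3.2,0.3],8.5],[[0,0,18],[-1.0,6.4,0.6],8.5],[[0,0,27],[-1.6,9.6,1],8.5],[[0,0,36],[-2.1,12.8,1.4],8.5],[[0,0,43.6],[-2.6,15.7,1.7],8.5]])

```text
t: 4.05
eef_pos: [0.4462, 0.0362, 0.1501]
tool_rot: [-0.0, 0.992, -0.123, 0.0]
contact_force: [0.3, 1.2, 0.4]
gripper_width: 0.995
```

Request:
carry_out(moves=[[[0,0,-0.4],[0,-0.1,3],8.5],[[0,0,-0.4],[0,-0.1,6],8.5],[[0,0,-0.4],[0,-0.1,8.5],8.5],[[0,0,-0.4],[0,-0.1,10.4],8.5],[[0,0,-0.4],[0,-0.1,10.4],4]])

```text
t: 4.68
eef_pos: [0.4452, 0.0379, 0.0452]
tool_rot: [0.0, 0.993, -0.117, -0.001]
contact_force: [0.3, -0.7, -0.1]
gripper_width: 0.811
```

Request:
carry_out(moves=[[[0,0,0],[0,0,0],3],[[0,0,0],[0,0,0],0.5],[[0,0,0],[0,0,0],0.5],[[0,0,0],[0,0,0],0.5],[[0,0,0],[0,0,0],0.5]], newtons=80)

```text
t: 5.3
eef_pos: [0.446, 0.0382, 0.046]
tool_rot: [-0.0, 0.993, -0.117, 0.0]
contact_force: [0.6, 0.1, -0.8]
gripper_width: 0.059
```

Request:
carry_out(moves=[[[0,0,0],[0,0,0],0.5],[[0,0,0],[0,0,-1],0.5],[[0,0,0],[0,0,-3],0.5],[[0,0,0],[0,0,-5],0.5],[[0,0,0],[0,0,-6],0.5]], newtons=80)

```text
t: 5.92
eef_pos: [0.4465, 0.0382, 0.1071]
tool_rot: [-0.0, 0.993, -0.117, 0.001]
contact_force: [-0.5, 0.0, -0.1]
gripper_width: 0.057
```

```bash
cat > look.py <<'E'
import sys
from h import *
def look(name,c,x0,y0,x1,y1,s,outl=()):
    im=cv2.cvtColor(bot.read_camera(c),cv2.COLOR_RGB2BGR); im=cv2.resize(im,None,fx=s,fy=s,interpolation=cv2.INTER_CUBIC)
    for n,p,z in outl:
        for b in pts(n,p,z): cv2.polylines(im,[cv2.convexHull(((proj(c,b)+.5)*s*16).astype(np.int32).reshape(-1,1,2))],True,(0,0,255),1,cv2.LINE_AA,4)
    cv2.imwrite(f"pics/{name}.png",im[y0*s:y1*s,x0*s:x1*s])
E
python3 - <<'E'
from look import *
look("g1","scene",160,80,420,280,3)
for c in("scene","top"):
    if c=="top": bot.read_camera(c)
    for r in sil("lifter",c)[:2]: print(c,r["score"],r["location"],r["region"].sum())
E
```

```text
scene 0.68 [265.9, 225.5] 1090
top 0.48 [260.7, 181.5] 219
top 0.48 [265.4, 122.8] 417
```

View pics/g1.png

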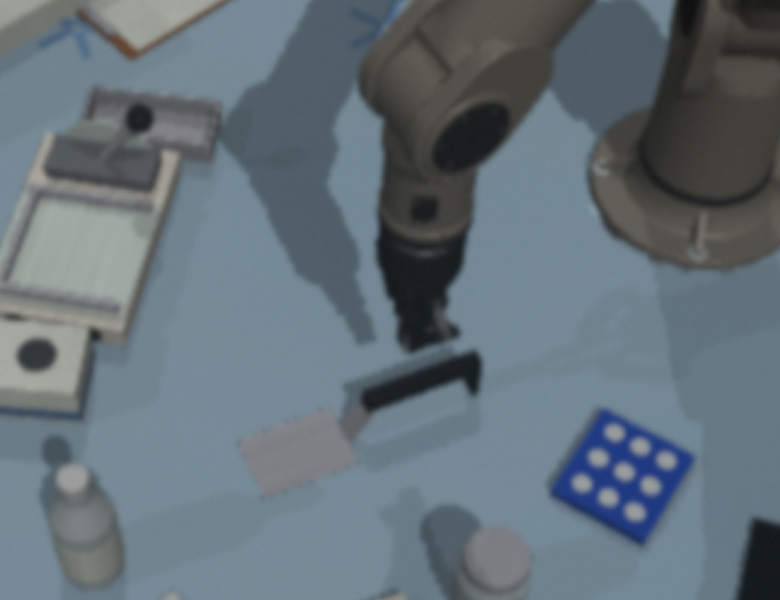

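```bash
python3 - <<'E'
from h import *
o=bot.get_obs(); p=o["eef_pos"]; print(p,o["tool_rot"])
for z in(p[2]-.017,p[2],p[2]+.05): print(z,(proj("scene",[p[0],p[1],z])[0]-[160,80])*3)
P=np.load("p_lifter.npy"); print(P)
r=R.from_euler('z',P[2])
for x in(-.07,-.115,-.195): 
    q=r.apply([x,0,.059])+[P[0],P[1],0]; print(x,q,(proj("scene",q)[0]-[160,80])*3)
bot.read_camera("top")
import numpy as np
b=bot.read_camera("top"); cv2.imwrite("pics/t2.png",cv2.resize(cv2.cvtColor(b[140:290,180:330],cv2.COLOR_RGB2BGR),None,fx=4,fy=4,interpolation=cv2.INTER_CUBIC))
for z in(p[2]-.017,p[2],p[2]+.05): print(z,(proj("top",[p[0],p[1],z])[0]-[180,140])*4)
E
```

```text
[0.44577653 0.03832408 0.10575693] [-1.28347396e-04  9.93177667e-01 -1.16610902e-01 -4.91438930e-05]
0.0887569317492164 [406.5961494  364.09434513]
0.1057569317492164 [407.73589873 354.02956751]
0.1557569317492164 [411.22468583 323.221156  ]
[ 0.55874263  0.01063431 -0.23956915]
-0.07 [0.49074181 0.0272442  0.059     ] [360.92804063 396.70319816]
-0.115 [0.44702699 0.03792199 0.059     ] [403.38598646 381.60048677]
-0.195 [0.36931177 0.05690471 0.059     ] [477.47250789 355.24717813]
0.0887569317492164 [284.10728246 322.03496361]
0.1057569317492164 [283.38139939 319.36652781]
0.1557569317492164 [281.14823269 311.15713127]
```

View pics/t2.png

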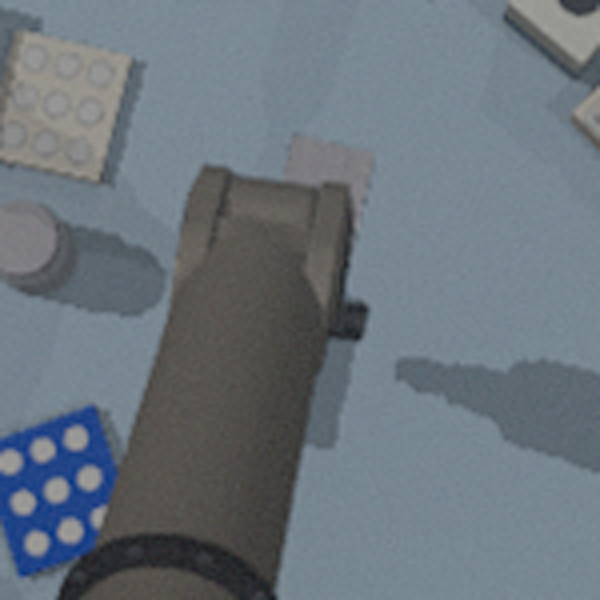

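```bash
python3 - <<'E'
from h import *
o=bot.get_obs(); p=o["eef_pos"]
x0,y0,x1,y1=270,130,340,235; s=7
im=cv2.cvtColor(bot.read_camera("scene"),cv2.COLOR_RGB2BGR)
im=cv2.resize(im,None,fx=s,fy=s,interpolation=cv2.INTER_CUBIC)
im=cv2.convertScaleAbs(im,alpha=2.,beta=20)
for dz in(-.017,0,.052,.1):
    u=(proj("scene",p+[0,0,dz])[0]+.5)*s; cv2.circle(im,tuple(int(v) for v in u),4,(0,0,255),-1)
a=im[y0*s:y1*s,x0*s:x1*s]
a=cv2.resize(a,None,fx=.8,fy=.8,interpolation=cv2.INTER_AREA)
b=cv2.cvtColor(bot.read_camera("top"),cv2.COLOR_RGB2BGR); 
cv2.imwrite("pics/z1.png",a); print(a.shape)
E
```

```text
(588, 392, 3)
```

View pics/z1.png

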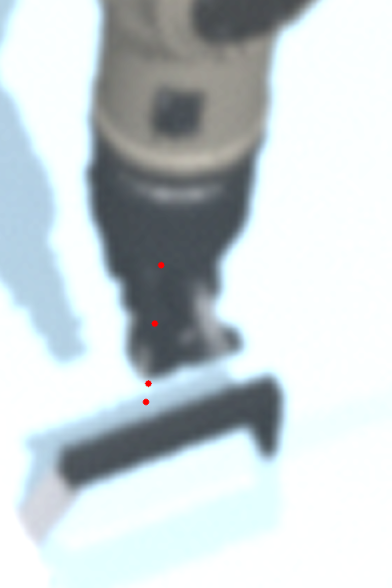

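Request:
carry_out(moves=[[[0,0,0],[0,0,0],8.5],[[0,0,0],[0,0,1],8.5],[[0,0,0],[0,0,2],8.5],[[0,0,0],[0,0,4],8.5],[[0,0,0],[0,0,5.5],8.5]])

```text
t: 6.95
eef_pos: [0.4454, 0.038, 0.0495]
tool_rot: [0.0, 0.993, -0.117, -0.001]
contact_force: [0.1, 0.3, 0.4]
gripper_width: 0.994
```

Request:
carry_out(moves=[[[0,0,0],[0,0,0.3],8.5],[[0,0,0],[0,0,0.6],8.5],[[0,0,0],[0,0,0.9],8.5],[[0,0,0],[0,0,1.2],8.5],[[0,0,0],[0,0,1.4],8.5]])

```text
t: 7.58
eef_pos: [0.446, 0.0382, 0.0369]
tool_rot: [-0.0, 0.993, -0.117, 0.0]
contact_force: [0.1, -0.2, -0.5]
gripper_width: 0.999
```

Request:
carry_out(moves=[[[0,0,0],[0,0,0.3],8.5],[[0,0,0],[0,0,0.6],8.5],[[0,0,0],[0,0,0.9],8.5],[[0,0,0],[0,0,1.2],8.5],[[0,0,0],[0,0,1.2],8.5]])

```text
t: 8.2
eef_pos: [0.4458, 0.0381, 0.0246]
tool_rot: [0.0, 0.993, -0.117, -0.0]
contact_force: [1.4, -0.7, -1.1]
gripper_width: 0.996
```

Request:
carry_out(moves=[[[0,0,0],[0,0,0],5],[[0,0,0],[0,0,0],1.2],[[0,0,0],[0,0,0],1.2],[[0,0,0],[0,0,0],1.2],[[0,0,0],[0,0,0],1.2]], newtons=20)

```text
t: 8.82
eef_pos: [0.446, 0.0382, 0.025]
tool_rot: [-0.0, 0.993, -0.117, 0.0]
contact_force: [-0.0, 0.8, 0.6]
gripper_width: 0.206
```

Request:
carry_out(moves=[[[0,0,0],[0,0,0],4.5],[[0,0,0],[0,0,0],4.5],[[0,0,0],[0,0,0.3],4.5],[[0,0,0],[0,0,0.7],4.5],[[0,0,0],[0,0,0.7],4.5]])

```text
t: 9.45
eef_pos: [0.4457, 0.038, 0.0175]
tool_rot: [0.0, 0.993, -0.117, -0.0]
contact_force: [0.6, -0.2, 0.0]
gripper_width: 0.53
```

Request:
carry_out(moves=[[[0,0,0],[0,0,0],2.5],[[0,0,0],[0,0,0],1],[[0,0,0],[0,0,0],1],[[0,0,0],[0,0,0],1],[[0,0,0],[0,0,0],1]], newtons=100)

```text
t: 10.07
eef_pos: [0.446, 0.0382, 0.0181]
tool_rot: [-0.0, 0.993, -0.117, 0.0]
contact_force: [-0.8, -0.2, 5.4]
gripper_width: 0.187
```

Request:
carry_out(moves=[[[0,0,0],[0,0,-1],1],[[0,0,0],[0,0,-3],1],[[0,0,0],[0,0,-5],1],[[0,0,0],[0,0,-6],1],[[0,0,0],[0,0,-6],1]])

```text
t: 10.7
eef_pos: [0.4463, 0.0384, 0.0784]
tool_rot: [-0.0, 0.993, -0.117, 0.001]
contact_force: [0.3, 0.1, -1.2]
gripper_width: 0.19
```

```bash
python3 - <<'E'
from h import *
o=bot.get_obs(); print(o["eef_pos"],o["contact_force"],o["torque"])
im=bot.read_camera("scene"); bot.read_camera("top")
for c in("scene","top"):
    for k,r in enumerate(sil("lifter",c)[:2]): np.save(f"l2_{c}_{k}.npy",r["region"]); print(c,r["score"],r["location"],r["region"].sum())
s=4
a=cv2.resize(cv2.cvtColor(im[110:260,215:345],cv2.COLOR_RGB2BGR),None,fx=4,fy=4,interpolation=cv2.INTER_CUBIC)
cv2.imwrite("pics/g3.png",cv2.convertScaleAbs(a,alpha=1.4,beta=10))
E
```

```text
[0.44628815 0.03844766 0.07839517] [ 0.31689518  0.08440823 -1.2273124 ] [-0.04021642  0.01969311  0.05733493]
scene 0.85 [262.8, 217.0] 1160
scene 0.56 [221.4, 290.2] 178
```

View pics/g3.png

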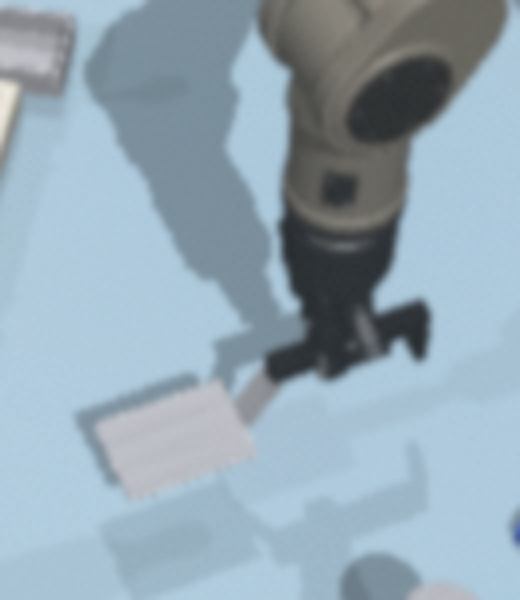

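```bash
python3 - <<'E'
from plan import *
d=np.array([np.cos(np.radians(76.2)),np.sin(np.radians(76.2))])
g=np.array([.638,.229])-.265*d; print(g)
plan([(g[0],g[1],.06,76.2,2)])
E
```

```text
[ 0.57478863 -0.02835058]
-> (np.float64(0.5747886337416761), np.float64(-0.028350584176053545), 0.06, 76.2, 2) calls 2
  turn [-1.00e-02  4.00e-02 -4.48e+01] shift cm [7.06 1.73 0.86]
  turn [-1.00e-02  4.00e-02 -4.48e+01] shift cm [3.79 6.2  0.87]
```

Request:
carry_out(moves=[[[0,0,-8],[1.2,0.3,0],1],[[0,0,-17],[2.7,0.7,0],1],[[0,0,-27],[4.2,1.0,0],1],[[0,0,-36],[5.6,1.4,0],1],[[0,0,-44.8],[7.1,1.7,0],1]])

```text
t: 11.52
eef_pos: [0.5109, 0.0047, 0.0771]
tool_rot: [-0.0, 0.962, 0.273, -0.001]
contact_force: [-0.6, -0.6, -1.7]
gripper_width: 0.19
```

Request:
carry_out(moves=[[[0,0,-9],[0.8,1.2,0],1],[[0,0,-19],[1.6,2.6,0.2],1],[[0,0,-29],[2.4,4,0.7],1],[[0,0,-38],[3.2,5.3,1.2],1],[[0,0,-44.8],[3.8,6.2,1.8],1]])

```text
t: 12.15
eef_pos: [0.5759, -0.0287, 0.0588]
tool_rot: [-0.0, 0.786, 0.618, -0.0]
contact_force: [-0.2, -0.3, -1.4]
gripper_width: 0.194
```

Request:
carry_out(moves=[[[0,0,0],[0,0,0.6],1],[[0,0,0],[0,0,1.4],1],[[0,0,0],[0,0,2.2],1],[[0,0,0],[0,0,2.6],1],[[0,0,0],[0,0,2.6],1]])

```text
t: 12.78
eef_pos: [0.5755, -0.0278, 0.0336]
tool_rot: [-0.0, 0.787, 0.617, -0.0]
contact_force: [-0.5, -0.1, -2.1]
gripper_width: 0.196
```

```bash
cat > m.py <<'E'
from h import *
import sys
# measure held lifter's blade and the tile in both cameras; blade colour mask via lifter silhouette minus gripper hull
o=bot.get_obs(); print(o["eef_pos"],o["tool_rot"].round(4),o["contact_force"].round(1))
for c in("scene","top"):
    bot.read_camera(c)
    for l in("lifter","tile"):
        for k,r in enumerate(sil(l,c)[:3]): np.save(f"c_{l}_{c}_{k}.npy",r["region"]); print(l,c,k,round(r["score"],2),np.round(r["location"],1),r["region"].sum())
E
python3 m.py
```

```text
[ 0.57545585 -0.02781451  0.03356388] [-2.00e-04  7.87e-01  6.17e-01 -3.00e-04] [-0.5 -0.1 -2.1]
lifter scene 0 0.94 [256.  251.5] 991
tile scene 0 0.95 [226.7 339.3] 1734
tile scene 1 0.61 [281.  301.9] 1443
tile scene 2 0.58 [369.6 240.3] 1197
lifter top 0 0.65 [239.3 175. ] 615
tile top 0 0.9 [192.5 258.2] 867
tile top 1 0.59 [194.2 112.2] 933
tile top 2 0.41 [158.6 155.6] 1045
```

```bash
cat > blade.py <<'E'
from h import *
M["win"]=[box(-25,75,-60,60,0,2.5)]; M["blade"]=[box(-50,50,-35,35,0,2.5)]
def fitblade(masks,p0,z):
    W={c:render(c,pts("win",p0,z))>.5 for c in masks}
    def cost(x):
        e=0
        for c,m in masks.items():
            r=render(c,pts("blade",[x[0],x[1],x[2]/3],z))[W[c]]; e+=np.abs(r-m[W[c]]).sum()/600
        return e
    x=np.array([p0[0],p0[1],p0[2]*3])
    for d in(.008,.004):
        b=minimize(cost,x,method="Nelder-Mead",options=dict(initial_simplex=x+np.r_[np.zeros((1,3)),np.diag([d,d,d*10])],xatol=2e-4,fatol=1e-4)); x=b.x
    return np.array([x[0],x[1],x[2]/3]),b.fun
def yaw(): 
    q=bot.get_obs()["tool_rot"]; return 2*np.arctan2(q[2],q[1])
def pred(off=(.115,-.001)):
    o=bot.get_obs(); a=yaw(); c,s=np.cos(a),np.sin(a)
    return np.array([o["eef_pos"][0]+c*off[0]-s*off[1],o["eef_pos"][1]+s*off[0]+c*off[1],a])
E
python3 - <<'E'
from blade import *
p0=pred(); z=bot.get_obs()["eef_pos"][2]-.018
print("pred",p0[:2],np.degrees(p0[2]),z)
ms={c:np.load(f"c_lifter_{c}_0.npy").astype(np.float32) for c in("scene","top")}
for cs in(("scene","top"),("scene",),("top",)):
    p,e=fitblade({c:ms[c] for c in cs},p0,z); print(cs,p[:2].round(4),np.degrees(p[2]).round(2),round(e,3))
p,e=fit("tile",{"scene":np.load("c_tile_scene_1.npy").astype(np.float32)},(.638,.229,np.radians(76))); print("tile scene",p[:2].round(4),np.degrees(p[2]),e)
E
```

```text
pred [0.60444488 0.08339087] 76.18165460268027 0.016193967104626377
('scene', 'top') [0.6022 0.0823] 77.66 0.149
('scene',) [0.6001 0.0828] 77.92 0.076
('top',) [0.6031 0.0814] 75.88 0.044
tile scene [0.6369 0.2273] 77.54966899003092 0.07419019937515259
```

Request:
carry_out(moves=[[[0,0,0],[0,0,0.4],1],[[0,0,0],[0,0,0.8],1],[[0,0,0],[0,0,1.1],1],[[0,0,0],[0,0,1.3],1],[[0,0,0],[0,0,1.3],1]])

```text
t: 13.7
eef_pos: [0.5757, -0.028, 0.0207]
tool_rot: [-0.0, 0.787, 0.617, -0.0]
contact_force: [-0.3, 0.0, -1.3]
gripper_width: 0.191
```

Request:
carry_out(moves=[[[0,0,0],[0.8,0,0],1],[[0,0,0],[1.8,0,0],1],[[0,0,0],[2.8,0,0],1],[[0,0,0],[3.6,0,0],1],[[0,0,0],[4.0,0,0],1]])

```text
t: 14.32
eef_pos: [0.5855, 0.0118, 0.0209]
tool_rot: [-0.0, 0.787, 0.617, 0.0]
contact_force: [-0.2, -0.3, -1.6]
gripper_width: 0.189
```

Request:
carry_out(moves=[[[0,0,0],[0.4,0,0],1],[[0,0,0],[1,0,0],1],[[0,0,0],[1.6,0,0],1],[[0,0,0],[2.2,0,0],1],[[0,0,0],[2.5,0,0],1]])

```text
t: 14.95
eef_pos: [0.5914, 0.0357, 0.0209]
tool_rot: [-0.0, 0.787, 0.617, 0.0]
contact_force: [0.6, -0.4, -1.6]
gripper_width: 0.194
```

```bash
python3 m.py; python3 - <<'E'
from look import *
look("i1","scene",225,215,345,335,5)
E
```

```text
[0.59144788 0.03573609 0.0208832 ] [-1.000e-04  7.868e-01  6.171e-01  1.000e-04] [ 0.6 -0.4 -1.6]
lifter scene 0 0.93 [263.8 267.9] 889
lifter scene 1 0.58 [204.7 122.5] 132
tile scene 0 0.78 [225.5 336.6] 1774
tile scene 1 0.74 [367.1 237.5] 1237
tile scene 2 0.6 [279.7 302.6] 1521
lifter top 0 0.92 [221.3 175.2] 489
tile top 0 0.9 [193.6 165.5] 980
tile top 1 0.81 [197.1 112.7] 924
tile top 2 0.59 [180.3 255.2] 97
```

View pics/i1.png

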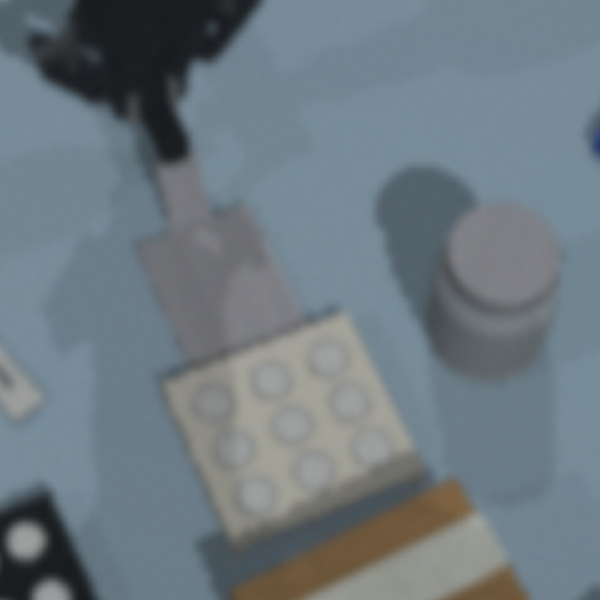

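Request:
carry_out(moves=[[[0,0,0],[0.8,0,0],1],[[0,0,0],[1.8,0,0],1],[[0,0,0],[2.9,0,0],1],[[0,0,0],[4,0,0],1],[[0,0,0],[4.7,0,0],1]])

```text
t: 15.92
eef_pos: [0.6028, 0.0821, 0.0209]
tool_rot: [-0.0, 0.787, 0.617, 0.0]
contact_force: [0.4, 0.6, -1.9]
gripper_width: 0.191
```

Request:
carry_out(moves=[[[0,0,0],[0.8,0,0],1],[[0,0,0],[1.8,0,0],1],[[0,0,0],[2.8,0,0],1],[[0,0,0],[3.4,0,0],1],[[0,0,0],[3.5,0,0],1]])

```text
t: 16.55
eef_pos: [0.6109, 0.1154, 0.0209]
tool_rot: [-0.0, 0.787, 0.617, 0.0]
contact_force: [0.0, -1.0, -1.4]
gripper_width: 0.191
```

Request:
carry_out(moves=[[[0,0,0],[0,0,0],1],[[0,0,0],[0,0,-0.2],1],[[0,0,0],[0,0,-0.5],1],[[0,0,0],[0,0,-0.9],1],[[0,0,0],[0,0,-1.3],1]], newtons=120)

```text
t: 17.18
eef_pos: [0.6107, 0.1146, 0.0341]
tool_rot: [-0.0, 0.787, 0.617, -0.0]
contact_force: [-0.5, 0.4, -2.7]
gripper_width: 0.187
```

```bash
python3 - <<'E'
from plan import *
plan([(.4354,-.111,.12,-48.2,4)],start=(.611,.115,.124,76.2))
E
```

```text
-> (0.4354, -0.111, 0.12, -48.2, 4) calls 4
  turn [ 0.  -0.  31.1] shift cm [-6.53 -2.92  0.1 ]
  turn [ 0.  -0.  31.1] shift cm [-7.1   0.88  0.1 ]
  turn [ 0.  -0.  31.1] shift cm [-5.63  4.42  0.1 ]
  turn [ 0.  -0.  31.1] shift cm [-2.53  6.69  0.1 ]
```

Request:
carry_out(moves=[[[0,0,0],[0,0,-0.5],1],[[0,0,0],[0,0,-1.3],1],[[0,0,0],[0,0,-2.4],1],[[0,0,0],[0,0,-3.6],1],[[0,0,0],[0,0,-5],1]])

```text
t: 17.8
eef_pos: [0.6109, 0.1147, 0.0849]
tool_rot: [0.0, 0.787, 0.617, 0.0]
contact_force: [0.2, -0.5, -3.5]
gripper_width: 0.19
```

Request:
carry_out(moves=[[[0,0,0],[0,0,-1.3],1],[[0,0,0],[0,0,-2.4],1],[[0,0,0],[0,0,-3.3],1],[[0,0,0],[0,0,-3.8],1],[[0,0,0],[0,0,-4],1]])

```text
t: 18.42
eef_pos: [0.6108, 0.1148, 0.124]
tool_rot: [-0.0, 0.787, 0.617, -0.0]
contact_force: [0.2, -0.0, -4.2]
gripper_width: 0.192
```

```bash
python3 m.py; python3 - <<'E'
from look import *
im=bot.read_camera("scene")
look("i2","scene",225,185,345,315,4)
E
```

```text
[0.61083476 0.11477307 0.1240362 ] [-0.     0.787  0.617 -0.   ] [ 0.2 -0.  -4.2]
lifter scene 0 0.74 [272.1 255.1] 246
tile scene 0 0.93 [368.2 236.1] 1242
tile scene 1 0.62 [282.7 287.1] 1744
tile scene 2 0.2 [271.3 252. ] 290
lifter top 0 0.51 [242.6 167. ] 96
lifter top 1 0.45 [375.1 200.3] 78
tile top 0 0.93 [193.  109.1] 666
tile top 1 0.75 [179.6 256.1] 182
tile top 2 0.59 [181.  161.5] 751
```

View pics/i2.png

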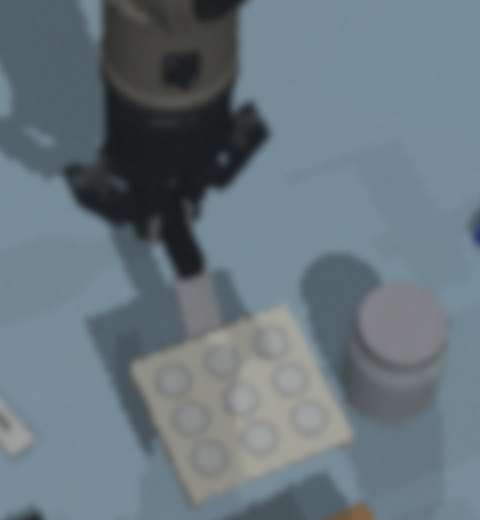

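Request:
carry_out(moves=[[[0,0,3],[-0.6,-0.3,0],1],[[0,0,9],[-1.8,-0.8,0],1],[[0,0,16],[-3.3,-1.5,0],1],[[0,0,23.5],[-4.9,-2.2,0],1],[[0,0,31.1],[-6.5,-2.9,0],1]])

```text
t: 19.45
eef_pos: [0.5668, 0.0582, 0.1239]
tool_rot: [-0.0, 0.924, 0.381, -0.0]
contact_force: [0.0, -1.5, -2.9]
gripper_width: 0.19
```

Request:
carry_out(moves=[[[0,0,6.2],[-1.4,0.2,0],1],[[0,0,12.4],[-2.8,0.4,0],1],[[0,0,18.7],[-4.3,0.6,0],1],[[0,0,24.9],[-5.7,0.7,0],1],[[0,0,31.1],[-7.1,0.9,0],1]])

```text
t: 20.08
eef_pos: [0.5231, 0.0017, 0.1239]
tool_rot: [-0.0, 0.993, 0.12, -0.0]
contact_force: [-0.1, 0.0, -2.6]
gripper_width: 0.188
```

Request:
carry_out(moves=[[[0,0,6.2],[-1.1,0.9,0],1],[[0,0,12.4],[-2.2,1.8,0],1],[[0,0,18.7],[-3.4,2.7,0],1],[[0,0,24.9],[-4.5,3.5,0],1],[[0,0,31.1],[-5.6,4.4,0],1]])

```text
t: 20.7
eef_pos: [0.4795, -0.0544, 0.124]
tool_rot: [-0.0, 0.989, -0.15, 0.0]
contact_force: [0.4, -0.5, -3.1]
gripper_width: 0.185
```

Request:
carry_out(moves=[[[0,0,7.6],[-0.6,1.7,0],1],[[0,0,15.1],[-1.3,3.3,0],1],[[0,0,22.1],[-1.8,4.8,0],1],[[0,0,28],[-2.3,6.1,0],1],[[0,0,31.1],[-2.5,6.7,0],1]])

```text
t: 21.32
eef_pos: [0.4357, -0.1113, 0.124]
tool_rot: [-0.0, 0.912, -0.41, -0.0]
contact_force: [0.0, 1.4, -3.4]
gripper_width: 0.189
```

```bash
python3 m.py
```

```text
[ 0.43573811 -0.11128959  0.12396875] [-3.000e-04  9.122e-01 -4.097e-01 -1.000e-04] [ 0.   1.4 -3.4]
lifter scene 0 0.54 [278.3 155.2] 354
lifter scene 1 0.39 [205.3 118.3] 100
tile scene 0 0.93 [225.1 337.7] 1669
tile scene 1 0.89 [224.8 155. ] 1004
tile scene 2 0.64 [369.2 238.3] 1255
lifter top 0 0.39 [186.  200.3] 440
tile top 0 0.86 [193.5 261.2] 1042
tile top 1 0.67 [332.6 192.2] 622
tile top 2 0.65 [194. 114.] 979
```

```bash
cat > t.py <<'E'
from blade import *
import sys
ks,kt=int(sys.argv[1]),int(sys.argv[2])
z=bot.get_obs()["eef_pos"][2]-.018+.0025-.009
p0=pred((.118,0.)); print("pred",p0[:2].round(4),np.degrees(p0[2]).round(2),"z",round(z,4))
ms={"scene":np.load(f"c_tile_scene_{ks}.npy").astype(np.float32),"top":np.load(f"c_tile_top_{kt}.npy").astype(np.float32)}
for c in ms: print(c,"area pred",render(c,pts("tile",p0,z)).sum(),"mask",ms[c].sum())
# window: forward 60% only (arm hides rear)
M["winT"]=[box(-10,75,-75,75,0,14)]
def f(cs):
    W={c:render(c,pts("winT",p0,z))>.5 for c in cs}
    def cost(x):
        return sum(np.abs(render(c,pts("tile",[x[0],x[1],x[2]/3],z))-ms[c])[W[c]].sum()/600 for c in cs)
    x=np.array([p0[0],p0[1],p0[2]*3])
    for d in(.008,.004):
        b=minimize(cost,x,method="Nelder-Mead",options=dict(initial_simplex=x+np.r_[np.zeros((1,3)),np.diag([d,d,d*10])],xatol=2e-4,fatol=1e-4)); x=b.x
    return np.array([x[0],x[1],x[2]/3]),b.fun
for cs in(("scene","top"),("scene",),("top",)):
    p,e=f(cs); print(cs,p[:2].round(4),np.degrees(p[2]).round(2),round(e,3))
E
python3 t.py 1 1
```

```text
pred [ 0.5154 -0.1983] -48.1 z 0.0994
scene area pred 1105.25 mask 1004.0
top area pred 1206.8125 mask 622.0
('scene', 'top') [ 0.5158 -0.2006] -48.4 0.422
('scene',) [ 0.5141 -0.2018] -49.65 0.057
('top',) [ 0.5173 -0.1998] -47.69 0.33
```

```bash
cat > e.py <<'E'
from h import *
def seg(a,b): 
    t=np.linspace(0,1,40)[:,None]; return np.array(a)*(1-t)+np.array(b)*t
def E3(*L): return np.concatenate([seg(a,b) for a,b in L])/1e3
def rect(x0,x1,y0,y1,z): return [((x0,y0,z),(x1,y0,z)),((x1,y0,z),(x1,y1,z)),((x1,y1,z),(x0,y1,z)),((x0,y1,z),(x0,y0,z))]
sets={"all":E3(*rect(-60,60,-140,-90,53),*rect(-75,80,-158,88,35),((-45,-63,47),(57,-63,47)),((-45,63,47),(57,63,47)),((57,-63,47),(57,63,47))),
"house":E3(*rect(-60,60,-140,-90,53)),"kerb":E3(((-45,-63,47),(57,-63,47)),((-45,63,47),(57,63,47)),((57,-63,47),(57,63,47))),"outer":E3(*rect(-75,80,-158,88,35))}
for c in("scene","top"):
    g=cv2.GaussianBlur(cv2.cvtColor(cv2.imread(f"pics/{c}0.png"),cv2.COLOR_BGR2Lab).astype(np.float32),(0,0),.8)
    gm=np.sqrt(sum(cv2.Sobel(g[...,k],cv2.CV_32F,1,0)**2+cv2.Sobel(g[...,k],cv2.CV_32F,0,1)**2 for k in range(3)))
    gm=cv2.GaussianBlur(np.minimum(gm,120),(0,0),.7)
    for n,S in sets.items():
        def score(p):
            q=proj(c,R.from_euler('z',p[2]).apply(S)+[p[0],p[1],0]).astype(np.float32)
            return cv2.remap(gm,q[:,0].reshape(1,-1),q[:,1].reshape(1,-1),cv2.INTER_LINEAR).mean()
        best=max(((score((x,y,a)),x,y,a) for x in np.arange(.594,.626,.002) for y in np.arange(-.324,-.296,.002) for a in np.radians(np.arange(-50.5,-46,.5))))
        print(c,n,round(float(best[0]),1),np.round(best[1:3],4),np.degrees(best[3]).round(1))
E
python3 e.py
```

```text
scene all 76.3 [ 0.614 -0.296] -46.5
scene house 91.6 [ 0.614 -0.296] -46.5
scene kerb 76.6 [ 0.61  -0.298] -47.5
scene outer 71.0 [ 0.614 -0.304] -48.0
top all 75.3 [ 0.61  -0.304] -47.5
top house 90.5 [ 0.61  -0.304] -48.0
top kerb 75.4 [ 0.602 -0.308] -47.5
top outer 78.5 [ 0.61  -0.306] -48.0
```

Request:
carry_out(moves=[[[0,0,0],[0.5,0,0.3],1],[[0,0,0],[1.6,0,1],1],[[0,0,0],[3.2,0,1.8],1],[[0,0,0],[5,0,2.6],1],[[0,0,0],[7,0,3.3],1]])

```text
t: 22.25
eef_pos: [0.4834, -0.1635, 0.0902]
tool_rot: [-0.0, 0.913, -0.408, -0.0]
contact_force: [-0.1, 1.0, -2.6]
gripper_width: 0.191
```

Request:
carry_out(moves=[[[0,0,0],[2,0,0.5],1],[[0,0,0],[3.9,0,0.8],1],[[0,0,0],[5.5,0,1],1],[[0,0,0],[6.5,0,1.1],1],[[0,0,0],[6.9,0,1.1],1]])

```text
t: 22.88
eef_pos: [0.5289, -0.215, 0.0797]
tool_rot: [0.0, 0.913, -0.408, -0.0]
contact_force: [-0.3, 0.1, -3.4]
gripper_width: 0.192
```

```bash
python3 m.py | grep -v lifter; python3 - <<'E'
from h import *
ims=[]
for c,(x0,y0,x1,y1) in(("scene",(140,100,240,220)),("top",(315,130,415,230))):
    im=cv2.cvtColor(bot.read_camera(c),cv2.COLOR_RGB2BGR); cv2.imwrite(f"pics/raw_{c}1.png",im)
    a=cv2.convertScaleAbs(cv2.resize(im[y0:y1,x0:x1],None,fx=4,fy=4,interpolation=cv2.INTER_CUBIC),alpha=1.2); ims.append(a[:400])
cv2.imwrite("pics/w2.png",np.hstack(ims)); print(ims[0].shape)
E
```

```text
[ 0.52894702 -0.21498457  0.07972364] [ 0.000e+00  9.128e-01 -4.085e-01 -1.000e-04] [-0.3  0.1 -3.4]
tile scene 0 0.78 [183.2 156.4] 937
tile scene 1 0.75 [223.9 338.2] 1726
tile scene 2 0.69 [224.4 288.7] 204
tile top 0 0.75 [196.8 114.8] 994
tile top 1 0.64 [184.4 263.5] 334
tile top 2 0.52 [370.7 166.6] 210
(400, 400, 3)
```

```bash
python3 t.py 0 2
```

```text
pred [ 0.6073 -0.3022] -48.19 z 0.0555
scene area pred 1045.0 mask 937.0
top area pred 1121.125 mask 210.0
('scene', 'top') [ 0.6063 -0.3058] -48.08 0.99
('scene',) [ 0.6046 -0.3073] -46.63 0.047
('top',) [ 0.6093 -0.3033] -49.04 0.915
```

View pics/w2.png

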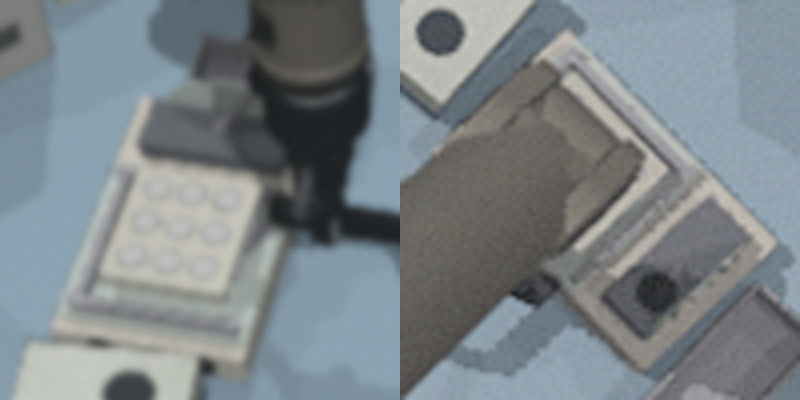

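```bash
cat > pr.py <<'E'
from h import *
P=(.610,-.305,np.radians(-47.8)); r=R.from_euler('z',P[2])
def prof(c,pa,pb,z,f="1",n=31):
    g=cv2.cvtColor(cv2.imread(f"pics/raw_{c}{f}.png"),cv2.COLOR_BGR2GRAY).astype(np.float32)
    t=np.linspace(0,1,n)[:,None]; acc=0
    d=np.array(pb)-pa; nn=np.array([-d[1],d[0]])/np.linalg.norm(d)
    for o in(-6,-3,0,3,6):
        q=np.c_[(np.array(pa)*(1-t)+np.array(pb)*t)+nn*o,np.full(n,z*1e3)]/1e3
        u=proj(c,r.apply(q)+[P[0],P[1],0]).astype(np.float32)
        acc=acc+cv2.remap(g,u[:,0].reshape(1,-1),u[:,1].reshape(1,-1),cv2.INTER_LINEAR)[0]
    return (acc/5).astype(int)
ax=np.arange(30,92,2)
for z in(.0695,.047):
    print("z",z,"coords",ax)
    print(" top  y- (x=35)",prof("top",(35,-30),(35,-90),z))
    print(" top  x+ (y=-20)",prof("top",(30,-20),(90,-20),z))
    print(" scene y+ (x=0)",prof("scene",(0,30),(0,90),z))
    print(" scene y- (x=0)",prof("scene",(0,-30),(0,-90),z))
    print(" scene x+ (y=0)",prof("scene",(30,0),(90,0),z))
E
python3 pr.py
```

```text
z 0.0695 coords [30 32 34 36 38 40 42 44 46 48 50 52 54 56 58 60 62 64 66 68 70 72 74 76
 78 80 82 84 86 88 90]
 top  y- (x=35) [ 89  91  96 108 124 136 144 148 150 151 153 149 132 112 103 102 100 101
 103 107 112 115 112 107 108 122 136 142 141 129 111]
 top  x+ (y=-20) [ 85  85  84  84  88 101 125 138 124  94  87 104 122 132 136 144 153 153
 144 130 120 125 133 135 134 133 133 134 134 134 134]
 scene y+ (x=0) [156 156 155 153 151 149 149 150 153 154 153 148 139 130 124 120 121 125
 129 132 132 131 127 122 117 113 110 106 104 105 110]
 scene y- (x=0) [150 151 153 154 154 153 152 152 152 153 154 154 152 149 143 135 125 112
  97  83  73  68  67  70  74  79  82  84  85  86  86]
 scene x+ (y=0) [152 150 149 150 153 155 154 146 133 117 110 113 122 131 139 146 150 148
 141 133 130 129 130 131 130 131 131 131 131 130 130]
z 0.047 coords [30 32 34 36 38 40 42 44 46 48 50 52 54 56 58 60 62 64 66 68 70 72 74 76
 78 80 82 84 86 88 90]
 top  y- (x=35) [ 89  88  85  84  93 109 127 140 148 151 153 150 136 116 105 102  98 100
 103 108 111 112 111 107 108 120 134 143 143 130 112]
 top  x+ (y=-20) [ 88  88  88  87  86  85  83  84  89 109 131 136 116  89  90 109 125 133
 138 146 153 152 142 128 120 126 133 135 134 133 133]
 scene y+ (x=0) [154 155 153 147 139 130 122 119 120 123 128 131 132 131 128 123 119 115
 111 107 104 104 108 114 121 126 130 135 139 145 148]
 scene y- (x=0) [155 157 158 158 158 156 154 152 151 151 151 151 152 151 151 151 152 153
 155 156 155 154 150 144 135 125 112  97  84  74  68]
 scene x+ (y=0) [154 154 154 153 154 155 156 158 158 158 156 151 139 124 113 112 118 126
 134 141 146 148 144 138 133 131 130 130 131 131 131]
```

Request:
carry_out(moves=[[[0,0,0],[0.1,0,0.3],1],[[0,0,0],[0.2,0,0.7],1],[[0,0,0],[0.2,0,1.1],1],[[0,0,0],[0.2,0,1.4],1],[[0,0,0],[0.2,0,1.6],1]])

```text
t: 23.9
eef_pos: [0.53, -0.2161, 0.0636]
tool_rot: [0.0, 0.913, -0.408, -0.0]
contact_force: [0.4, 0.1, -2.5]
gripper_width: 0.189
```

Request:
carry_out(moves=[[[0,0,0],[0,0,0.15],1],[[0,0,0],[0,0,0.3],1],[[0,0,0],[0,0,0.4],1],[[0,0,0],[0,0,0.5],1],[[0,0,0],[0,0,0.6],1]])

```text
t: 24.52
eef_pos: [0.5304, -0.2163, 0.0581]
tool_rot: [-0.0, 0.913, -0.408, 0.0]
contact_force: [-0.4, 0.2, -1.2]
gripper_width: 0.189
```

Request:
carry_out(moves=[[[0,0,0],[0,0,0.05],1],[[0,0,0],[0,0,0.1],1],[[0,0,0],[0,0,0.15],1],[[0,0,0],[0,0,0.15],1]])

```text
t: 25.02
eef_pos: [0.5301, -0.2162, 0.0563]
tool_rot: [0.0, 0.913, -0.408, -0.0]
contact_force: [-0.6, 0.6, -1.5]
gripper_width: 0.186
```

Request:
carry_out(moves=[[[0,0,0],[-0.4,0,0],1],[[0,0,0],[-1.2,0,0],1],[[0,0,0],[-2.2,0,0],1],[[0,0,0],[-3.4,0,0],1],[[0,0,0],[-4.6,0,0],1]])

```text
t: 25.65
eef_pos: [0.4987, -0.181, 0.0564]
tool_rot: [-0.0, 0.913, -0.408, -0.0]
contact_force: [0.0, 0.1, -1.5]
gripper_width: 0.187
```

Request:
carry_out(moves=[[[0,0,0],[-1.4,0,0],1],[[0,0,0],[-3,0,0],1],[[0,0,0],[-4.6,0,0],1],[[0,0,0],[-6.2,0,0],1],[[0,0,0],[-7.6,0,0],1]])

```text
t: 26.28
eef_pos: [0.4481, -0.1242, 0.0564]
tool_rot: [-0.0, 0.913, -0.408, -0.0]
contact_force: [-0.2, 0.4, -0.7]
gripper_width: 0.188
```

```bash
python3 m.py; python3 - <<'E'
from h import *
for c in("scene","top"): cv2.imwrite(f"pics/raw_{c}2.png",cv2.cvtColor(bot.read_camera(c),cv2.COLOR_RGB2BGR))
import pr
for nm,a in(("top y-",("top",(35,-30),(35,-90))),("top y+",("top",(20,30),(20,90))),("top x+",("top",(30,0),(90,0))),("top x-",("top",(-30,-30),(-90,-30))),("scene y+",("scene",(0,30),(0,90))),("scene x+",("scene",(30,0),(90,0)))):
    print(nm,pr.prof(*a,.049,"2"))
E
```

```text
[ 0.4480529  -0.12424681  0.05639322] [-1.000e-04  9.128e-01 -4.083e-01 -1.000e-04] [-0.2  0.4 -0.7]
lifter scene 0 0.84 [233.6 168.1] 887
tile scene 0 0.88 [183.3 164.8] 949
tile scene 1 0.71 [224.3 338.3] 1751
tile scene 2 0.68 [368.9 242.4] 1201
lifter top 0 0.67 [335.3 191.8] 267
lifter top 1 0.16 [139.9 269.9] 1093
tile top 0 0.94 [359.3 171. ] 998
tile top 1 0.91 [195.9 253.2] 503
tile top 2 0.63 [196.4 111.7] 976
z 0.0695 coords [30 32 34 36 38 40 42 44 46 48 50 52 54 56 58 60 62 64 66 68 70 72 74 76
 78 80 82 84 86 88 90]
 top  y- (x=35) [ 89  91  96 108 124 136 144 148 150 151 153 149 132 112 103 102 100 101
 103 107 112 115 112 107 108 122 136 142 141 129 111]
 top  x+ (y=-20) [ 85  85  84  84  88 101 125 138 124  94  87 104 122 132 136 144 153 153
 144 130 120 125 133 135 134 133 133 134 134 134 134]
 scene y+ (x=0) [156 156 155 153 151 149 149 150 153 154 153 148 139 130 124 120 121 125
 129 132 132 131 127 122 117 113 110 106 104 105 110]
 scene y- (x=0) [150 151 153 154 154 153 152 152 152 153 154 154 152 149 143 135 125 112
  97  83  73  68  67  70  74  79  82  84  85 
[... 1086 characters left out ...]
8 119 135 143 141 128 110]
top y+ [141 140 142 145 147 145 143 143 146 149 151 148 136 117 101  98 107 124
 133 133 132 134 138 140 142 147 146 131 105  88  87]
top x+ [149 148 145 141 140 143 147 149 148 145 142 138 125 108 105 118 127 130
 135 143 150 148 137 123 120 127 133 133 133 133 133]
top x- [147 148 145 141 140 144 147 150 151 147 137 129 131 137 141 143 142 140
 140 142 145 142 131 119 112 111 116 118 120 119 120]
scene y+ [155 155 154 153 151 150 151 154 156 156 152 144 134 124 118 116 118 121
 121 119 114 109 108 111 117 123 128 133 137 142 147]
scene x+ [154 152 149 147 148 152 156 158 157 152 142 128 115 105 104 111 122 130
 137 144 148 148 142 136 132 131 131 131 131 131 131]
```

```bash
python3 - <<'E'
from plan import *
plan([(.446,.038,.09,-13.4,1)],start=(.448,-.1242,.0964,-48.2))
E
```

```text
-> (0.446, 0.038, 0.09, -13.4, 1) calls 1
  turn [  0.    0.  -34.8] shift cm [-12.22 -10.66   0.64]
```

Request:
carry_out(moves=[[[0,0,0],[0,0,-0.5],1],[[0,0,0],[-0.5,0,-1.5],1],[[0,0,0],[-0.5,0,-2.5],1],[[0,0,0],[-0.5,0,-3.5],1],[[0,0,0],[-0.5,0,-4],1]])

```text
t: 27.3
eef_pos: [0.4459, -0.1214, 0.0973]
tool_rot: [-0.0, 0.913, -0.408, 0.001]
contact_force: [0.4, -0.6, -2.1]
gripper_width: 0.19
```

Request:
carry_out(moves=[[[0,0,-4],[-1.2,-1.1,0],1],[[0,0,-12],[-4,-3.6,0],1],[[0,0,-21],[-7,-6.3,0],1],[[0,0,-30],[-10,-9,0],1],[[0,0,-34.8],[-11.8,-10.65,0.5],1]])

```text
t: 27.92
eef_pos: [0.446, 0.0405, 0.0912]
tool_rot: [-0.001, 0.994, -0.113, -0.0]
contact_force: [-0.5, -1.0, -0.6]
gripper_width: 0.186
```

Request:
carry_out(moves=[[[0,0,0],[0,0,1.5],1],[[0,0,0],[0,0,3.5],1],[[0,0,0],[0,0,5.5],1],[[0,0,0],[0,0,6.5],1],[[0,0,0],[0,0,6.9],1]])

```text
t: 28.55
eef_pos: [0.4458, 0.0365, 0.0217]
tool_rot: [0.001, 0.993, -0.118, -0.001]
contact_force: [0.7, 0.6, -1.1]
gripper_width: 0.183
```

Request:
carry_out(moves=[[[0,0,0],[0,0,0.1],1],[[0,0,0],[0,0,0.2],1],[[0,0,0],[0,0,0.28],1],[[0,0,0],[0,0,0.28],1]])

```text
t: 29.05
eef_pos: [0.4464, 0.0376, 0.0198]
tool_rot: [-0.0, 0.993, -0.117, 0.0]
contact_force: [-0.2, -0.3, -1.2]
gripper_width: 0.189
```

Request:
carry_out(moves=[[[0,0,0],[0,0,0],2.2],[[0,0,0],[0,0,0],3],[[0,0,0],[0,0,0],4.5],[[0,0,0],[0,0,0],4.5],[[0,0,0],[0,0,-0.5],4.5]], newtons=40)

```text
t: 29.68
eef_pos: [0.4459, 0.0374, 0.0246]
tool_rot: [0.0, 0.993, -0.117, -0.0]
contact_force: [0.1, -0.4, 0.4]
gripper_width: 0.529
```

Request:
carry_out(moves=[[[0,0,0],[0,0,-3],4.5],[[0,0,0],[0,0,-7],4.5],[[0,0,0],[0,0,-11],4.5],[[0,0,0],[0,0,-15],2],[[0,0,0],[0,0,-16],0]])

```text
t: 30.3
eef_pos: [0.4475, 0.0377, 0.1867]
tool_rot: [-0.001, 0.993, -0.117, 0.002]
contact_force: [0.5, -0.2, -0.7]
gripper_width: 0.107
```

```bash
python3 - <<'E'
from plan import *
for c in("scene","top"):
    im=bot.read_camera(c); cv2.imwrite(f"pics/raw_{c}3.png",cv2.cvtColor(im,cv2.COLOR_RGB2BGR))
a=np.radians(-47.8); X=np.array([np.cos(a),np.sin(a)]); Y=np.array([-X[1],X[0]]); P=np.array([.610,-.305])
def ballpx(c):
    g=cv2.GaussianBlur(cv2.cvtColor(cv2.imread(f"pics/raw_{c}3.png"),cv2.COLOR_BGR2GRAY),(0,0),.7)
    q=proj(c,np.r_[P-.115*Y-.045*X,.122])[0]; x,y=q.astype(int); w=g[y-9:y+10,x-9:x+10]; m=w<52
    n,l,s,cc=cv2.connectedComponentsWithStats(m.astype(np.uint8)); k=1+np.argmax(s[1:,4]); print(c,q.round(1),w.min(),s[k],cc[k]); return cc[k]+[x-9,y-9]
for c in("top","scene"):
    u=ballpx(c); print(c,u)
    for z in(.115,.122,.128):
        d=ray(c,u,z)[:2]-P; print(" z",z,"warmer xy",(d@X).round(4),(d@Y).round(4),"expected x",-round(np.sqrt(.085**2-(z-.052)**2),4))
    
g=P-.115*Y; b=g-.048*X; print("upright",g,"ball now",b)
plan([(*b,.19,42.2,2),(*b,.092,42.2),(*g,.092,42.2)])
E
```

```text
top [378.6 202.6] 42 [ 6  6  8  8 52] [9.71153846 9.71153846]
top [378.71153846 202.71153846]
 z 0.115 warmer xy -0.0431 -0.1158 expected x -0.0571
 z 0.122 warmer xy -0.0451 -0.1156 expected x -0.0482
 z 0.128 warmer xy -0.0467 -0.1153 expected x -0.0381
scene [205.9 120. ] 32 [ 7  4  7  9 49] [9.89795918 7.97959184]
scene [205.89795918 118.97959184]
 z 0.115 warmer xy -0.0415 -0.1255 expected x -0.0571
 z 0.122 warmer xy -0.0437 -0.1192 expected x -0.0482
 z 0.128 warmer xy -0.0457 -0.1139 expected x -0.0381
upright [ 0.52480747 -0.38224787] ball now [ 0.49256488 -0.34668925]
-> (np.float64(0.49256488313952024), np.float64(-0.34668924715037985), 0.19, 42.2, 2) calls 2
  turn [ -0.04  -0.06 -27.79] shift cm [ 6.69 18.18 -0.27]
  turn [ -0.04  -0.06 -27.79] shift cm [-2.56 19.2  -0.26]
-> (np.float64(0.49256488313952024), np.float64(-0.34668924715037985), 0.092, 42.2) calls 1
  turn [-0.  0.  0.] shift cm [ 0.  -0.   9.8]
-> (np.float64(0.5248074714270238), np.float64(-0.38224786777214387), 0.092, 42.2) calls 1
  turn [0. 0. 0.] shift cm [-0.   4.8  0. ]
```

Request:
carry_out(moves=[[[0,0,-4],[1,2.6,0],8.5],[[0,0,-11],[2.6,7,0],8.5],[[0,0,-18],[4.2,11.5,0],8.5],[[0,0,-24],[5.6,15.5,0],8.5],[[0,0,-27.8],[6.7,18.2,-0.3],8.5]])

```text
t: 31.02
eef_pos: [0.4678, -0.157, 0.1859]
tool_rot: [-0.0, 0.992, 0.125, -0.002]
contact_force: [0.3, 0.4, -0.9]
gripper_width: 0.995
```

Request:
carry_out(moves=[[[0,0,-7],[-0.6,4.6,0],8.5],[[0,0,-14],[-1.2,9.4,0],8.5],[[0,0,-20],[-1.9,14,0],8.5],[[0,0,-25],[-2.3,17.5,0],8.5],[[0,0,-27.8],[-2.6,19.2,-0.3],8.5]])

```text
t: 31.65
eef_pos: [0.4901, -0.3494, 0.1881]
tool_rot: [-0.001, 0.933, 0.36, -0.002]
contact_force: [0.9, 1.0, 0.4]
gripper_width: 0.995
```

Request:
carry_out(moves=[[[0,0,0],[0,0,0],8.5],[[0,0,0],[0,0,0],8.5]])

```text
t: 31.9
eef_pos: [0.4913, -0.3462, 0.1892]
tool_rot: [-0.001, 0.933, 0.36, -0.001]
contact_force: [0.3, -0.2, -1.0]
gripper_width: 0.993
```

```bash
python3 - <<'E'
from plan import *
o=bot.get_obs(); print(o["eef_pos"],o["contact_force"].round(1),o["t"],o["q"].round(2))
plan([(.4935,-.3475,.11,42.2)])
E
```

```text
[ 0.49127682 -0.34619246  0.18918109] [ 0.3 -0.2 -1. ] 31.9 [ 0.01  0.45  0.67  1.8  -0.33  1.01 -0.02]
-> (0.4935, -0.3475, 0.11, 42.2) calls 1
  turn [-0.15  0.02 -0.03] shift cm [0.08 0.27 7.92]
```

Request:
carry_out(moves=[[[0,0,0],[0.1,0.25,2],8.5],[[0,0,0],[0.1,0.25,4],8.5],[[0,0,0],[0.1,0.25,5.5],8.5],[[0,0,0],[0.1,0.25,6.5],8.5],[[0,0,0],[0.1,0.25,7.2],8.5]])

```text
t: 32.52
eef_pos: [0.494, -0.3487, 0.1179]
tool_rot: [-0.0, 0.933, 0.36, -0.0]
contact_force: [-0.5, -0.8, -0.0]
gripper_width: 0.996
```

Request:
carry_out(moves=[[[0,0,0],[0,0,0.6],8.5],[[0,0,0],[0,0,1.2],8.5],[[0,0,0],[0,0,1.8],8.5],[[0,0,0],[0,0,2.4],8.5],[[0,0,0],[0,0,2.5],6]])

```text
t: 33.15
eef_pos: [0.4939, -0.3485, 0.0931]
tool_rot: [-0.0, 0.933, 0.36, -0.0]
contact_force: [0.3, 0.0, 0.5]
gripper_width: 0.815
```

Request:
carry_out(moves=[[[0,0,0],[0,0,0],5],[[0,0,0],[0,0,0],4.5],[[0,0,0],[0,0,0],4.5],[[0,0,0],[0,0,0],4.5]], newtons=20)

```text
t: 33.65
eef_pos: [0.4942, -0.3487, 0.0937]
tool_rot: [0.0, 0.933, 0.36, 0.0]
contact_force: [-0.8, -0.2, 0.4]
gripper_width: 0.527
```

Request:
carry_out(moves=[[[0,0,0],[0,0.6,-0.2],4.5],[[0,0,0],[0,1.7,-0.5],4.5],[[0,0,0],[0,2.9,-0.8],4.5],[[0,0,0],[0,4,-1],4.5],[[0,0,0],[0,4.55,-1],4.5]])

```text
t: 34.28
eef_pos: [0.5255, -0.3835, 0.1038]
tool_rot: [0.001, 0.933, 0.36, 0.0]
contact_force: [-0.9, 1.2, 1.3]
gripper_width: 0.526
```

Request:
carry_out(moves=[[[0,0,0],[0,0,0],4],[[0,0,0],[0,0,0],3.4],[[0,0,0],[0,0,0],2.8],[[0,0,0],[0,0,0],2.8],[[0,0,0],[0,0,0],2.8]], newtons=20)

```text
t: 34.9
eef_pos: [0.5245, -0.3823, 0.1035]
tool_rot: [-0.0, 0.933, 0.36, -0.0]
contact_force: [-1.8, 0.6, 1.2]
gripper_width: 0.334
```

```bash
python3 - <<'E'
from h import *
o=bot.get_obs(); p=o["eef_pos"]; a=np.radians(-47.8); X=np.array([np.cos(a),np.sin(a)]); Y=np.array([-X[1],X[0]]); d=p[:2]-[.610,-.305]
print(p,d@X,d@Y,o["gripper_width"]*.085,o["contact_force"])
E
```

```text
[ 0.52450155 -0.38229146  0.10354625] -0.00017319599335936675 -0.11525591221220448 0.028415030837191185 [-1.77186643  0.56024416  1.16648974]
```

Request:
carry_out(moves=[[[0,0,0],[0,0,0],4],[[0,0,0],[0,0,0],6],[[0,0,0],[0,0,0],8],[[0,0,0],[0,0,0],8],[[0,0,0],[0,0,-1],8]])

```text
t: 35.52
eef_pos: [0.5243, -0.382, 0.1133]
tool_rot: [-0.001, 0.933, 0.36, -0.0]
contact_force: [0.3, -0.0, 0.5]
gripper_width: 0.938
```

Request:
carry_out(moves=[[[0,0,0],[0,0,-2],8],[[0,0,0],[0,0,-5],8],[[0,0,0],[0,0,-9],8],[[0,0,0],[0,0,-12],8],[[0,0,0],[0,0,-12],8]])

```text
t: 36.15
eef_pos: [0.5259, -0.384, 0.238]
tool_rot: [0.003, 0.933, 0.36, 0.002]
contact_force: [-0.6, 0.3, 0.1]
gripper_width: 0.936
```

Request:
carry_out(moves=[[[0,0,0],[0,-5,0],8],[[0,0,0],[0,-11,0],8],[[0,0,0],[0,-17,0],8],[[0,0,0],[0,-22,0],8],[[0,0,0],[0,-22,0],8]])

```text
t: 36.78
eef_pos: [0.3744, -0.2166, 0.2331]
tool_rot: [-0.002, 0.932, 0.361, 0.001]
contact_force: [1.1, -0.5, 0.5]
gripper_width: 0.934
```

```bash
cat > fin.py <<'E'
from h import *
print(bot.get_obs()["eef_pos"],bot.get_obs()["t"])
a=np.radians(-47.8); X=np.array([np.cos(a),np.sin(a)]); Y=np.array([-X[1],X[0]]); P=np.array([.610,-.305])
for c in("top","scene"):
    im=cv2.cvtColor(bot.read_camera(c),cv2.COLOR_RGB2BGR); cv2.imwrite(f"pics/raw_{c}4.png",im)
    g=cv2.GaussianBlur(cv2.cvtColor(im,cv2.COLOR_BGR2GRAY),(0,0),.7)
    q=proj(c,np.r_[P-.115*Y,.137])[0]; x,y=q.astype(int); w=g[y-10:y+11,x-10:x+11]
    n,l,s,cc=cv2.connectedComponentsWithStats((w<54).astype(np.uint8)); print(c,"pred upright",q.round(1),"min",w.min())
    for k in range(1,n):
        if s[k,4]>15:
            d=ray(c,cc[k]+[x-10,y-10],.137)[:2]-P; print("  blob",s[k],"warmer xy",(d@X).round(4),(d@Y).round(4))
    for l in("tile","lifter"):
        for k,r in enumerate(sil(l,c)[:3]): np.save(f"c_{l}_{c}_{k}.npy",r["region"]); print(l,c,k,round(r["score"],2),np.round(r["location"],1),r["region"].sum())
E
python3 fin.py
```

```text
[ 0.37435082 -0.216614    0.23311786] 36.775
top pred upright [390.4 191.8] min 39
  blob [ 6  7  9  9 64] warmer xy -0.0012 -0.1154
tile top 0 0.86 [196.2 112.5] 940
tile top 1 0.72 [195.6 259.8] 1102
tile top 2 0.7 [358.  171.9] 1011
lifter top 0 0.64 [256.5 196.1] 862
scene pred upright [191.5 114.5] min 30
  blob [ 7  6  8  9 57] warmer xy 0.0003 -0.1165
tile scene 0 0.9 [184.1 163.1] 946
tile scene 1 0.71 [224.8 340. ] 1640
tile scene 2 0.58 [367.9 239.6] 1212
lifter scene 0 0.77 [266.6 223.4] 1041
```

```bash
python3 - <<'E'
from h import *
L=lambda l,a,b:{"scene":np.load(f"c_{l}_scene_{a}.npy").astype(np.float32),"top":np.load(f"c_{l}_top_{b}.npy").astype(np.float32)}
for z in(.035,): 
    p,e=fit("tile",L("tile",0,2),(.61,-.305,np.radians(-48)),z); a=np.radians(-47.8); d=p[:2]-[.61,-.305]; print("tile",p,np.degrees(p[2]),e,"in bay",d@[np.cos(a),np.sin(a)],d@[-np.sin(a),np.cos(a)])
p,e=fit("lifter",L("lifter",0,0),(.558,.01,np.radians(-13.5))); print("lifter",p,np.degrees(p[2]),e)
for l in("swab_jar","kit_carton","gel_bottle","lancet_box","steel_dish","phone","cassette"):
    r=sil(l,"top"); print(l,[(round(k["score"],2),np.round(k["location"],1).tolist()) for k in r[:2]])
A=cv2.imread("pics/top0.png").astype(int);B=cv2.imread("pics/raw_top4.png").astype(int)
for n,(u,v) in dict(jar=(187,200),carton=(159,155),gel=(265,118),lancet=(329,137),dish=(396,225),phone=(139,272),cass=(234,135)).items():
    print(n,np.abs(A-B)[v-18:v+19,u-18:u+19].mean().round(2))
bot.hand_in()
E
```

```text
tile [ 0.61137969 -0.30772793 -0.82444328] -47.23712067523441 0.08774912357330322 in bay 0.0029476302372234693 -0.0008103313498295176
lifter [ 0.55799973  0.01003814 -0.23507125] -13.468590480059348 0.1539013683795929
swab_jar [(0.57, [183.7, 201.4])]
kit_carton [(0.6, [160.0, 154.7]), (0.25, [140.6, 269.9])]
gel_bottle [(0.68, [263.9, 120.5])]
lancet_box [(0.69, [329.9, 137.4]), (0.67, [257.0, 198.1])]
steel_dish [(0.83, [403.8, 216.1])]
phone [(0.86, [140.2, 272.1])]
cassette [(0.65, [355.5, 170.8])]
jar 4.75
carton 4.41
gel 4.48
lancet 4.7
dish 11.68
phone 6.24
cass 4.61
the job is handed in; nothing more can be done
```

The job is handed in, at about 37 s of the 72 s allowed. The tile is in the warmer's bay, the heat lever is upright, and the lifter lies flat on the table where it started. No verdict was reported.

**Last checks**
- **Tile:** it is about 3 mm past the bay centre towards the back kerb and 1 mm off sideways. Its angle matches the bay to within 1°, so it is inside the kerbs. The gripper was kept clear of it.
- **Lever:** the ball is within about 1 mm of the upright position in both cameras.
- **Lifter:** it came back to within 1 mm of its first measured place. It dropped about 1.5 mm when the gripper let go.
- **Forces:** the most I read at the end of any move was about 5 N. I did not see readings in between.

**What failed or disagreed**
- **First grasp:** it closed on air. The fingers stood about 3 cm higher than the reported tool height implied, so I regrasped lower.
- **Warmer position:** the scene camera's outline put the warmer about 1 cm from where the top camera did. I settled it from the kerb edges before lowering the tile.
- **Steel dish:** the before/after pictures differ more there (11.7 against 4 to 6 for the rest), and its network location shifted by about 12 pixels. I put this down to the arm standing partly in view, since nothing came near the dish, but I handed in without confirming it.
- **Cassette:** the network's last answer for it was wrong and pointed at the tile. Its patch of the picture was unchanged.

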